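Cull the miscast cross and lock the finisher bowl

ROBOT

A 6-joint arm with a two-finger parallel gripper is mounted at the origin on the work surface. World frame = base frame: x ahead of the robot, y to its left, z up, the work surface at z = 0. Lengths are in m, angles in rad, forces in N, time in s.
With the tool pointing down it reaches from about 0.425 to 1.125 m from the base axis. Payload 14.9 kg.
Tool frame: the origin (TCP) lies midway between the tips of the shut fingers; the grasp point (between the pads) lies 19 mm behind it; z points along the fingers, y is the line along which they close (so a half turn about z gives the same grasp; the last joint's range is limited). The gripper opens to 91 mm and grips with 3 to 60 N. Pads are 32 mm wide; open, the fingers measure 118 mm over their backs; the gripper's body (76 mm by 178 mm) begins 60 mm behind the grasp point.
Start: joints at [1.106, 0.379, 1.734, -0, 1.028, -0.033], TCP at [0.293, 0.636, 0.214] pointing down, gripper open.
Joint ranges: [-2.77, 2.77], [-0.74, 2.19], [0, 2.66], [-1.06, 4.2], [0.31, 2.87], [-3.08, 3.08]. Speed limits (rad/s): [1.89, 1.89, 2.39, 3.14, 3.14, 3.14].

INTERFACE

Orientations are given as [roll, pitch, yaw] about the fixed x, y, z axes, in that order (R = Rz(yaw) Ry(pitch) Rx(roll)).
In Python, from bench import sensors, camera, ctrl gives the robot as it stands.
- The arm moves only by the tool send_rows, never from a script. Its argument "steps" is a list of rows, each a list of 5 numbers: the finger opening in mm, from 0 to 91.2, then the shift along the tool's x, y, z scaled (see below), then the turn about the tool's z scaled (see below). A call has 1 to 8 rows; each row is the pose to reach, as a shift and turn from the pose commanded when the call began, along the tool's axes at that moment, turning the shorter way round; what a row does not reach only later rows make up. The controller multiplies each number of a shift by 150 mm and each number of a turn by pi rad. A row lasts 1/8 s, in which the tool goes at most 62.5 mm and 10.7 degrees, less where a joint would pass 70% of its speed; a pose out of reach is approached as far as the arm can. A call with a number of a shift or a turn outside -1 to 1 is refused whole. A call with a gripper value outside its range is refused whole. The fingers move at their own pace and stop on an object; "squeeze" is the grip in N (left out, the last holds). Time passes only in rows, so rows that repeat a pose let the fingers close. It gives the time, the measured TCP pose, the force, the opening and the grip force at its end, in the units of the state.
- sensors.observe(): the state, without advancing time (a new reading comes with each control period).
- camera(name): name is "side" or "top"; returns a dict with "pixels" (400x640x3 uint8, red, green, blue), "fx", "fy", "cx", "cy" (pixels), "rvec" (rotation vector, rad) and "tvec" (3), from world to camera coordinates, as OpenCV has them. Camera axes: x right, y down, z forward; pixel columns grow to the right and rows downward; lengths in m; the calibration is good to about 2 mm. A picture is of the moment at which its call begins. There is no depth.
- ctrl.finish_job(): hands the job in; it is judged then, once.
The state is a dict: "clock": time; "joint_pos": joint angles; "joint_velocities": joint speeds; "tau": joint torques, N m; "tool_pos": TCP position; "orientation": TCP orientation; "wrist_force": force on the tool from outside, world axes, zero at the start; "wrist_torque": the same for the moment, N m; "finger_gap": finger opening in m; "gripper_force": force on a finger pad.
Only numpy, scipy, OpenCV 4.12 (cv2) and the standard library are available. Lean on these libraries where they do the work, as an engineer would, in place of code of your own. Each camera call takes 0.05 s, during which the arm holds its last target. There are 200 camera calls.

TASK

One of the four brass crosses lying in the bowl of the bench finisher is miscast: one of its side arms is missing. First take it out and put it in the square metal scrap tray, leaving the three sound ones in the bowl; then turn the lock collar clockwise by its handle until the handle stands centred over the gap between the two raised ribs on the housing. Do not disturb the jar, the round bench block or the hammer.

Things in the scene. Friction and masses are not known exactly. Their poses are not given: they have to be found in the camera images.
- machine: bench vibratory finisher, fixed to the bench: round grey housing, 268 mm across, its top at 44 mm, with a shallow open bowl in its middle. Origin on the bench on the vertical axis that the bowl and the lock collar share; z up; yaw varies.
- bowl_floor (a point): centre of the bowl's flat floor, 46 mm above the bench. Bowl: inner radius 95 mm, rim 68 mm above the bench (22 mm above its floor); no part of machine or collar is higher than 74 mm.
- collar (a joint): angle (rad) of the lock collar, a captive ring (radius 102 to 118 mm, 58 to 72 mm above the bench) around the bowl, turning stiffly (0.35 N m) about the machine's axis; it stays where left. Grows clockwise seen from above. Starts at 0 to 0.4; locked at 1.10; stop at 1.45. Seen in the machine's frame the handle points at the angle -0.97 minus this value, from x towards y.
- collar_grip (a point): point to grip on the collar's handle: a steel bar that points radially outwards, 12 mm wide, 16 high (58 to 74 mm above the bench), from 111 to 179 mm from the axis. This point lies at mid height, 158 mm from the axis, and moves with the collar; beyond 134 mm from the axis there is free space beneath the bar down to the bench.
- lock_mark (a point): where collar_grip lies when the collar is locked: 158 mm from the axis, 66 mm above the bench, on the centre line between two aluminium ribs on the housing (each 14 long radially, 8 wide, 27 mm gap between them, tops at 56 mm, at 119 to 133 mm from the axis).
- miscast: the miscast brass cross: like the others but one side arm is missing. Bar 54 long, 9 wide, 9 thick, lying flat; one arm, 9 wide, reaching to 20 mm from the bar's centre line. Origin under the middle of the bar; x along the bar towards its head; z up; the arm stands at x = +10 mm along -y. About 50 g.
- cross_a: a cast brass cross, sound: bar 54 long, 9 wide, 9 thick, lying flat, with two side arms (span 40 mm over both, each arm 9 wide). Origin under the middle of the long bar; x along the bar towards its head, z up; the arms stand at x = +10 mm, along +y and -y. Leave it in the bowl.
- cross_b: a cast brass cross, sound: bar 54 long, 9 wide, 9 thick, lying flat, with two side arms (span 40 mm over both, each arm 9 wide). Origin under the middle of the long bar; x along the bar towards its head, z up; the arms stand at x = +10 mm, along +y and -y. Leave it in the bowl.
- cross_c: a cast brass cross, sound: bar 54 long, 9 wide, 9 thick, lying flat, with two side arms (span 40 mm over both, each arm 9 wide). Origin under the middle of the long bar; x along the bar towards its head, z up; the arms stand at x = +10 mm, along +y and -y. Leave it in the bowl.
- scrap_tray: open square metal tray fixed on the bench, 116 by 116 mm outside, 26 high, walls and floor 4 to 5 mm. Origin on the bench under its centre. It may stand left or right of the machine.
- wax_jar: squat amber jar, 60 across, 60 high; bystander. Origin under its centre. Stands on the other side of the machine from the tray.
- bench_block: round steel bench block, 68 across, 36 high; bystander beyond the machine on the right. Origin under its centre.
- hammer: small riveting hammer 160 mm long lying on the bench, beyond the machine on the left; bystander. Origin under its middle.
There are look-alikes about, which are no part of the job. Leave any orange or purple look-alike of the scrap_tray alone. What is shaped like the cross_b but pink is not meant.

How it is judged:
On the way, in this order (a step that is already met when the one before it is completed fails the run):
1. the miscast cross lies released in the scrap tray, the collar not yet locked (x of miscast in the frame of scrap_tray between -0.055 and 0.055 m and y of miscast in the frame of scrap_tray between -0.055 and 0.055 m and z of miscast in the frame of scrap_tray below 0.026 m and contact force between the fingers and miscast below 0.05 N and value of joint collar below 1.03 rad), for 0.2 s.
2. the collar is turned to its locked mark (value of joint collar between 1.03 and 1.17 rad), for 0.2 s.
At the end, for the whole second after the job is handed in: The miscast cross lies at rest inside the scrap tray; the three sound crosses lie in the bowl (origin within 95 mm of its centre and no more than 20 mm above its floor); the collar stands still within 0.07 rad (4 degrees) of its locked angle 1.10 (all of step 2 and x of miscast in the frame of scrap_tray between -0.055 and 0.055 m and y of miscast in the frame of scrap_tray between -0.055 and 0.055 m and z of miscast in the frame of scrap_tray below 0.026 m and horizontal distance between each of cross_a, cross_b, cross_c and bowl_floor below 0.095 m and z of each of cross_a, cross_b, cross_c in the frame of bowl_floor below 0.02 m and linear speed of miscast below 0.02 m/s and velocity of joint collar between -0.03 and 0.03 rad/s); the robot touches nothing.
It fails at once if a sound cross is lifted out of the bowl (z of any of cross_a, cross_b, cross_c in the frame of bowl_floor above 0.06 m).
It fails at once if a bystander (jar, bench block, hammer) is moved more than 30 mm (distance of any of wax_jar, bench_block, hammer from where it was at the start of the episode above 0.03 m).
It also fails if it takes over 46 s, if anything falls off the work surface, if the arm or the gripper's body presses on something with over 40 N, if the wrist force passes 120 N, or if a joint passes its speed limit or range.

## Working session

There is one attempt and no reset: what is moved stays moved. The work goes in short steps, Python scripts to look and compute and a tool call to move; the robot and the scene stay as the last step left them, time stands still between calls to the robot, and variables do not carry over. Pictures are saved under pics/ and viewed, at most 10 in all, crops included, and the job is handed in when it is done.

Besides the shell and the picture viewer there is one more tool, called after "Request:" by a JSON object that holds its "op" and its "data", one argument or row to a line. send_rows: Moves the arm, as the interface text tells. Shifts and turns lie within -1 to 1; 1 stands for 150 mm of shift or pi rad of turn. Its arguments: {"type":"object","properties":{"steps":{"type":"array","items":{"type":"array","items":{"type":"number"}}},"squeeze":{"type":"number"}},"required":["steps"]}

```bash
ls; mkdir -p pics; python3 - <<'E'
from bench import sensors,camera
import cv2,pickle
for n in("top","side"):
    c=camera(n); pickle.dump(c,open(f"pics/{n}0.pkl","wb")); cv2.imwrite(f"pics/{n}0.png",c["pixels"][...,::-1])
    print(n,{k:v for k,v in c.items() if k!="pixels"})
print(sensors.observe())
E
```

```text
pics
top {'fx': 518.7616609897523, 'fy': 518.7616609897523, 'cx': 315.9256252836003, 'cy': 199.87947855982685, 'rvec': array([ 2.15726391, -2.1137976 ,  0.17530384]), 'tvec': array([-0.07900968,  0.54528239,  1.30856653])}
side {'fx': 479.947955131898, 'fy': 479.947955131898, 'cx': 308.9470633195249, 'cy': 190.3305773604921, 'rvec': array([ 2.41335252, -0.32594319,  0.13319478]), 'tvec': array([-0.5074522 ,  0.10442122,  1.20952528])}
{'clock': 0.1, 'joint_pos': array([ 1.10569946e+00,  3.79356110e-01,  1.73469225e+00,  1.08436469e-05,
        1.02846517e+00, -3.32707003e-02]), 'joint_velocities': array([-6.87591720e-04, -2.91025218e-04, -7.12936629e-04, -9.31308538e-05,
        1.37696230e-04, -1.79221945e-03]), 'tau': array([ 6.42471241e-04, -7.65035391e+01, -4.35294449e+01,  6.52509718e-02,
        3.97772365e-02, -4.70270265e-05]), 'tool_pos': array([0.29280787, 0.63545553, 0.21336877]), 'orientation': array([-3.14067260e+00, -3.99099178e-05,  2.70976087e+00]), 'wrist_force': array([0.12054212, 0.79226007, 0.7429379 ]), 'wrist_torque': array([ 0.04854785, -0.0185284 , -0.04984462]), 'gripper_force': 0.0, 'finger_gap': 0.09129002429246968}
```

View pics/top0.png

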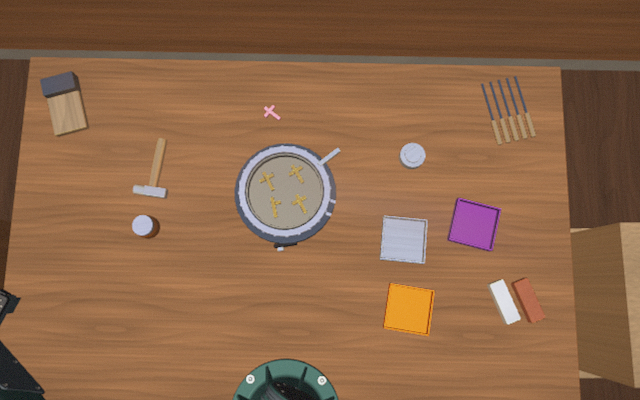

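View pics/side0.png

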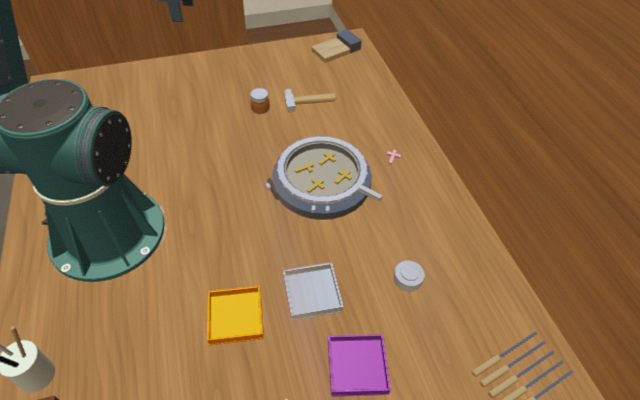

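The top view shows the machine at about (285,193), the handle tip at (339,151) and the ribs near (331,207). The grey tray is at (404,240), and the four crosses are near (268,180), (297,173), (275,206) and (301,203). I'll enlarge the bowl in both views.

```bash
python3 - <<'E'
import cv2,numpy as np
a=cv2.imread("pics/top0.png")[140:250,230:345]; b=cv2.imread("pics/side0.png")[130:220,262:388]
a=cv2.resize(a,None,fx=5,fy=5,interpolation=cv2.INTER_CUBIC);cv2.imwrite("pics/a.png",a)
b=cv2.resize(b,None,fx=6,fy=6,interpolation=cv2.INTER_CUBIC);cv2.imwrite("pics/b.png",b)
E
```

```text
(no output)
```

View pics/a.png

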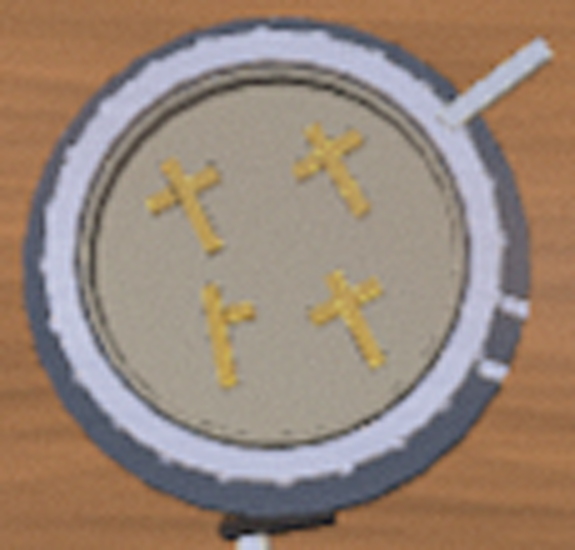

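View pics/b.png

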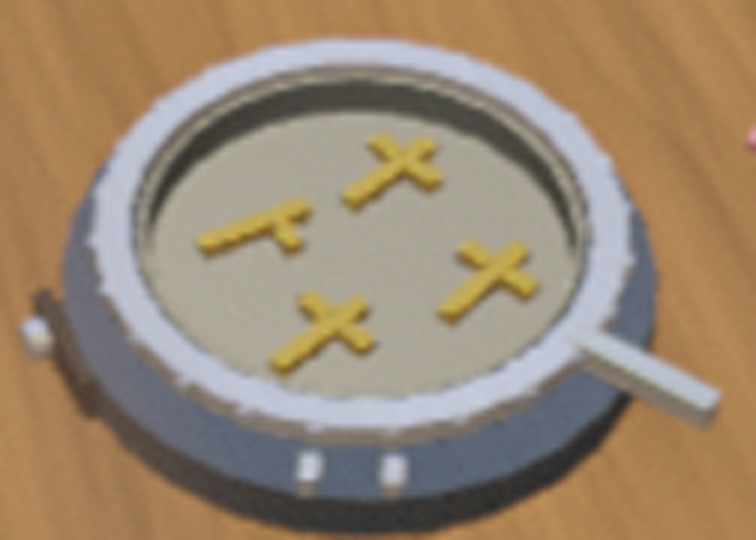

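The crops show the miscast cross clearly. In the top view its head is at about (272,198), its tail at (276,217) and its single arm at (280,203). In the side view its head is at (313,164), its tail at (296,170) and its arm at (311,171). The handle tip is at top (339,149) and side (380,197), and the ribs are at top (333,201) and (329,214).

```bash
cat > h.py <<'E'
import cv2,numpy as np,pickle
C={n:pickle.load(open(f"pics/{n}0.pkl","rb")) for n in("top","side")}
def K(c): return np.array([[c["fx"],0,c["cx"]],[0,c["fy"],c["cy"]],[0,0,1]])
def P(c): return K(c)@np.c_[cv2.Rodrigues(c["rvec"])[0],c["tvec"]]
def tri(t,s):
    X=cv2.triangulatePoints(P(C["top"]),P(C["side"]),np.float64(t).reshape(2,1),np.float64(s).reshape(2,1))[:,0]; return X[:3]/X[3]
def ray(n,px,z):
    M=P(C[n]); H=np.c_[M[:,0],M[:,1],M[:,2]*z+M[:,3]]; q=np.linalg.solve(H,[*px,1]); return q[:2]/q[2]
def proj(n,X):
    c=C[n]; return cv2.projectPoints(np.float64(X).reshape(-1,3),c["rvec"],c["tvec"],K(c),None)[0][:,0]
E
python3 - <<'E'
from h import *
roi={"top":(230,140,345,250),"side":(262,130,388,220)}
for n,zt in(("top",.055),("side",.055)):
    x0,y0,x1,y1=roi[n]; im=C[n]["pixels"]; hsv=cv2.cvtColor(im,cv2.COLOR_RGB2HSV)
    m=((hsv[...,0]>16)&(hsv[...,0]<32)&(hsv[...,1]>130)&(hsv[...,2]>120)).astype(np.uint8)
    k=np.zeros_like(m);k[y0:y1,x0:x1]=1;m*=k
    N,l,st,ce=cv2.connectedComponentsWithStats(m)
    for i in range(1,N):
        if st[i,4]>20: print(n,st[i],ce[i].round(1),ray(n,ce[i],.053).round(4))
t=lambda x,y:((x+.5)/5-.5+230,(y+.5)/5-.5+140); s=lambda x,y:((x+.5)/6-.5+262,(y+.5)/6-.5+130)
for nm,a,b in[("head",(211,288),(311,207)),("tail",(229,386),(201,243)),("arm",(253,313),(293,247)),
 ("htip",(545,47),(712,402)),("ribA",(514,306),(393,465)),("ribB",(494,371),(310,462))]:
    X=tri(t(*a),s(*b)); print(nm,X.round(4),ray("top",t(*a),.055).round(4),ray("side",s(*b),.055).round(4))
print("htip@.074",ray("top",t(545,47),.074),ray("side",s(710,397),.074))
print("ribs@.056",ray("top",t(514,306),.056),ray("top",t(494,371),.056),ray("side",s(393,462),.056),ray("side",s(310,460),.056))
# bowl/ collar edges by ellipse: white ring mask
for n in C:
    x0,y0,x1,y1=roi[n]; hsv=cv2.cvtColor(C[n]["pixels"],cv2.COLOR_RGB2HSV)
    m=((hsv[...,0]>105)&(hsv[...,0]<135)&(hsv[...,1]<60)&(hsv[...,2]>165)).astype(np.uint8)
    k=np.zeros_like(m);k[y0:y1,x0:x1]=1;m*=k
    m=cv2.morphologyEx(m,cv2.MORPH_OPEN,np.ones((4,4),np.uint8))
    cs,_=cv2.findContours(m,cv2.RETR_CCOMP,cv2.CHAIN_APPROX_NONE)
    for c in sorted(cs,key=len)[-2:]:
        W=np.array([ray(n,p[0],.072) for p in c]); e=cv2.fitEllipse((W*1000).astype(np.float32)); print(n,len(c),e)
# tray
for n,(x0,y0,x1,y1) in{"top":(370,205,438,275),"side":(275,255,352,325)}.items():
    hsv=cv2.cvtColor(C[n]["pixels"],cv2.COLOR_RGB2HSV); m=((hsv[...,1]<70)&(hsv[...,2]>90)).astype(np.uint8)
    k=np.zeros_like(m);k[y0:y1,x0:x1]=1;m*=k
    c=max(cv2.findContours(m,0,2)[0],key=cv2.contourArea); r=cv2.minAreaRect(np.array([ray(n,p[0],.026) for p in c]).astype(np.float32)*1000); print("tray",n,r)
E
```

```text
top [293 195  13  18  63] [300.1 202.8] [ 0.537 -0.027]
top [271 198   9  19  57] [274.3 206. ] [0.5272 0.0394]
side [320 153  15  12  72] [327.4 157.8] [0.5945 0.0561]
side [296 164  17   8  66] [305.  167.9] [0.5253 0.0358]
side [336 171  15  12  79] [343.2 175.9] [ 0.6152 -0.0186]
side [308 179  16  13  81] [315.7 184.7] [ 0.5364 -0.0294]
head [0.5514 0.047  0.0491] [0.5498 0.0465] [0.5504 0.0415]
tail [0.4986 0.0358 0.0519] [0.4988 0.0355] [0.4971 0.033 ]
arm [0.5377 0.0248 0.0497] [0.5371 0.0244] [0.5359 0.02  ]
htip [ 0.6775 -0.1241  0.07  ] [ 0.6821 -0.1248] [ 0.6832 -0.1128]
ribA [ 0.543  -0.1105  0.0555] [ 0.5436 -0.1106] [ 0.5426 -0.1102]
ribB [ 0.5093 -0.1008  0.0565] [ 0.5094 -0.1008] [ 0.5097 -0.0996]
htip@.074 [ 0.67694025 -0.12406285] [ 0.67538747 -0.12440749]
ribs@.056 [ 0.54339885 -0.11057303] [ 0.50925705 -0.10078162] [ 0.54276516 -0.1094072 ] [ 0.50974895 -0.09935528]
top 226 ((563.8665161132812, 11.636531829833984), (205.9290771484375, 206.6179962158203), 97.97763061523438)
top 269 ((563.8209228515625, 11.63173770904541), (232.2122039794922, 232.76295471191406), 28.29636001586914)
side 20 ((628.9639282226562, 95.13919830322266), (14.477356910705566, 24.634605407714844), 53.2263298034668)
side 303 ((565.5220947265625, 6.484241485595703), (217.80563354492188, 221.8262939453125), 77.91572570800781)
tray top ((450.98382568359375, -299.2330017089844), (118.14335632324219, 117.552490234375), 85.47242736816406)
tray side ((449.0143737792969, -306.6236267089844), (128.65020751953125, 117.55255126953125), 85.43295288085938)
```

Request:
{"op": "send_rows", "data": {
  "steps": [
    [91,-1,-1,0,0],
    [91,-1,-1,0,0],
    [91,-1,-1,0,0],
    [91,-1,-1,0,0],
    [91,-1,-1,0,0]
  ]
}}

```text
clock: 0.72
tool_pos: [0.3668, 0.4355, 0.2139]
orientation: [-3.141, -0.0, 2.708]
wrist_force: [0.6, 0.0, 0.4]
finger_gap: 0.0905
gripper_force: 0.0
```

Request:
{"op": "send_rows", "data": {
  "steps": [
    [91,-1,-1,0,0],
    [91,-1,-1,0,0],
    [91,-1,-1,0,0],
    [91,-1,-1,0,0],
    [91,-1,-1,0,0]
  ]
}}

```text
clock: 1.35
tool_pos: [0.4404, 0.2375, 0.214]
orientation: [3.141, -0.0, 2.708]
wrist_force: [0.8, 0.8, -0.2]
finger_gap: 0.0909
gripper_force: 0.0
```

Request:
{"op": "send_rows", "data": {
  "steps": [
    [24,-1,-1,0,-0.204],
    [24,-1,-1,0.3,-0.204],
    [24,-1,-1,0.3,-0.204],
    [24,-1,-1,0.3,-0.204],
    [24,-1,-1,0.3,-0.204],
    [24,-1,-1,0.3,-0.204],
    [24,-1,-1,0.3,-0.204]
  ]
}}

```text
clock: 2.22
tool_pos: [0.5134, 0.0402, 0.1692]
orientation: [3.142, 0.0, -2.932]
wrist_force: [0.2, -0.3, -0.5]
finger_gap: 0.0252
gripper_force: 0.0
```

```bash
cat > go.py <<'E'
from bench import sensors
import numpy as np
from scipy.spatial.transform import Rotation as R
def to(p,yaw,q=True):
    s=sensors.observe(); r=R.from_euler("xyz",s["orientation"])
    d=r.inv().apply(np.array(p)-s["tool_pos"])/.15
    dy=(np.degrees(s["orientation"][2])-yaw+180)%360-180
    print("t",round(s["clock"],2),"pos",s["tool_pos"].round(4),"rpy",np.degrees(s["orientation"]).round(2),"j6",s["joint_pos"][5].round(2),"gap",round(s["finger_gap"],4),"shift",d.round(3),"turn",round(dy/180,4))
E
python3 -c "
from go import *
to([.513,.0387,.15],192); to([.513,.0387,.049],192)"
```

```text
t 2.23 pos [0.5134 0.0402 0.1692] rpy [ 1.8000e+02  3.0000e-02 -1.6798e+02] j6 -1.75 gap 0.0252 shift [ 0.005 -0.009  0.128] turn 0.0001
t 2.23 pos [0.5134 0.0402 0.1692] rpy [ 1.8000e+02  3.0000e-02 -1.6798e+02] j6 -1.75 gap 0.0252 shift [ 0.005 -0.009  0.802] turn 0.0001
```

Request:
{"op": "send_rows", "data": {
  "steps": [
    [24,0.005,-0.009,0.3,0],
    [24,0.005,-0.009,0.5,0],
    [24,0.005,-0.009,0.65,0],
    [24,0.005,-0.009,0.73,0],
    [24,0.005,-0.009,0.79,0],
    [24,0.005,-0.009,0.79,0]
  ]
}}

```text
clock: 2.98
tool_pos: [0.5129, 0.0375, 0.0505]
orientation: [3.142, -0.0, -2.932]
wrist_force: [0.3, 0.1, -0.4]
finger_gap: 0.0239
gripper_force: 0.0
```

```bash
python3 - <<'E'
from bench import camera
import cv2
o=[]
c=camera("side")["pixels"]; c2=camera("top")["pixels"]
a=cv2.resize(c[110:230,252:392],None,fx=4,fy=4,interpolation=2);cv2.imwrite("pics/g1.png",a[...,::-1])
E
python3 -c "
from go import *
to([.513,.0387,.049],192)"
```

```text
t 3.08 pos [0.5133 0.0374 0.051 ] rpy [-1.7999e+02  5.0000e-02 -1.6802e+02] j6 -1.75 gap 0.0237 shift [0.    0.009 0.013] turn -0.0001
```

View pics/g1.png

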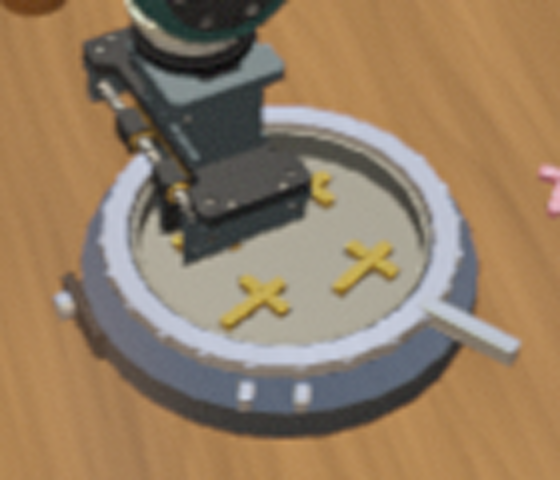

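The fingers straddle the miscast bar: its tail shows at about (177,240) in the crop and its arm at (237,245). Nothing else is touched, so I'll close the fingers and lift.

Request:
{"op": "send_rows", "data": {
  "steps": [
    [0,0,0,0.005,0],
    [0,0,0,0.005,0],
    [0,0,0,0.005,0],
    [0,0,0,0.005,0],
    [0,0,0,0.005,0],
    [0,0,0,0.005,0]
  ],
  "squeeze": 25
}}

```text
clock: 3.82
tool_pos: [0.5131, 0.0372, 0.05]
orientation: [-3.142, 0.0, -2.933]
wrist_force: [-1.5, -0.1, 6.9]
finger_gap: 0.0086
gripper_force: 25.0
```

Request:
{"op": "send_rows", "data": {
  "steps": [
    [0,0,0,-0.15,0],
    [0,0,0,-0.45,0],
    [0,0,0,-0.8,0],
    [0,0,0,-0.8,0],
    [0,0,0,-0.8,0]
  ]
}}

```text
clock: 4.45
tool_pos: [0.5125, 0.0372, 0.1691]
orientation: [3.142, -0.0, -2.933]
wrist_force: [-0.8, 0.6, -1.6]
finger_gap: 0.0087
gripper_force: 25.0
```

```bash
python3 -c "
from go import *
to([.451,-.299,.17],192); to([.451,-.299,.17],175.5)"
```

```text
t 4.45 pos [0.5125 0.0372 0.1691] rpy [ 1.8000e+02 -2.0000e-02 -1.6802e+02] j6 -1.75 gap 0.0087 shift [ 0.866 -2.108 -0.006] turn -0.0001
t 4.45 pos [0.5125 0.0372 0.1691] rpy [ 1.8000e+02 -2.0000e-02 -1.6802e+02] j6 -1.75 gap 0.0087 shift [ 0.866 -2.108 -0.006] turn 0.0916
```

Request:
{"op": "send_rows", "data": {
  "steps": [
    [0,0.313,-0.7,0,0],
    [0,0.313,-0.7,0,0],
    [0,0.313,-0.7,0,0]
  ]
}}

```text
clock: 4.82
tool_pos: [0.4871, -0.0774, 0.168]
orientation: [3.141, -0.003, -2.936]
wrist_force: [-0.9, 0.7, -0.7]
finger_gap: 0.0086
gripper_force: 25.0
```

Request:
{"op": "send_rows", "data": {
  "steps": [
    [0,0.313,-0.7,0,0],
    [0,0.313,-0.7,0,0],
    [0,0.313,-0.7,0,0]
  ]
}}

```text
clock: 5.2
tool_pos: [0.4637, -0.1892, 0.1684]
orientation: [3.141, -0.002, -2.936]
wrist_force: [-0.5, -0.5, -0.9]
finger_gap: 0.0082
gripper_force: 25.0
```

Request:
{"op": "send_rows", "data": {
  "steps": [
    [0,0.313,-0.7,0,0.0916],
    [0,0.313,-0.7,0,0.0916],
    [0,0.313,-0.7,0,0.0916],
    [0,0.313,-0.7,0,0.0916],
    [0,0.313,-0.7,0,0.0916]
  ]
}}

```text
clock: 5.82
tool_pos: [0.4407, -0.2986, 0.1692]
orientation: [3.141, -0.001, 3.065]
wrist_force: [-0.0, -0.9, -0.0]
finger_gap: 0.0087
gripper_force: 25.0
```

```bash
python3 -c "
from go import *
to([.440,-.300,.014],175.5)"
```

```text
t 5.83 pos [ 0.4407 -0.2986  0.1692] rpy [ 1.7997e+02 -4.0000e-02  1.7561e+02] j6 -2.13 gap 0.0087 shift [ 0.003 -0.01   1.035] turn 0.0006
```

Request:
{"op": "send_rows", "data": {
  "steps": [
    [0,0,0,0.4,0],
    [0,0,0,0.7,0],
    [0,0,0,0.9,0],
    [0,0,0,0.99,0],
    [0,0,0,0.99,0]
  ]
}}

```text
clock: 6.45
tool_pos: [0.4405, -0.2995, 0.021]
orientation: [3.141, -0.001, 3.064]
wrist_force: [0.6, 0.2, -1.3]
finger_gap: 0.0086
gripper_force: 25.0
```

Request:
{"op": "send_rows", "data": {
  "steps": [
    [0,0,0,0.03,0],
    [0,0,0,0.05,0],
    [0,0,0,0.05,0],
    [24,0,0,0.05,0],
    [24,0,0,0.05,0],
    [24,0,0,0.05,0],
    [24,0,0,0.05,0]
  ]
}}

```text
clock: 7.32
tool_pos: [0.4405, -0.3001, 0.0137]
orientation: [-3.142, 0.0, 3.063]
wrist_force: [-0.4, 0.1, 0.3]
finger_gap: 0.0238
gripper_force: 0.0
```

Request:
{"op": "send_rows", "data": {
  "steps": [
    [24,0,0,-0.2,0],
    [24,0,0,-0.5,0],
    [24,0,0,-1,0],
    [24,0,0,-1,0],
    [24,0,0,-1,0]
  ]
}}

```text
clock: 7.95
tool_pos: [0.4407, -0.3003, 0.164]
orientation: [-3.141, 0.001, 3.063]
wrist_force: [-0.9, -0.3, -0.9]
finger_gap: 0.024
gripper_force: 0.0
```

```bash
python3 - <<'E'
from bench import camera
import cv2
a=camera("side")["pixels"]; b=camera("top")["pixels"]
o=cv2.hconcat([cv2.resize(a[120:330,240:400],None,fx=2.5,fy=2.5,interpolation=2),cv2.resize(b[140:280,260:440],None,fx=2.2,fy=3.75,interpolation=2)])
cv2.imwrite("pics/p1.png",o[...,::-1])
E
python3 -c "
from go import *
to([.665,-.110,.16],130)"
```

```text
t 8.05 pos [ 0.4398 -0.2996  0.1622] rpy [ 1.7994e+02 -1.0000e-01  1.7549e+02] j6 -2.13 gap 0.0243 shift [-1.398  1.378  0.014] turn 0.2527
```

View pics/p1.png

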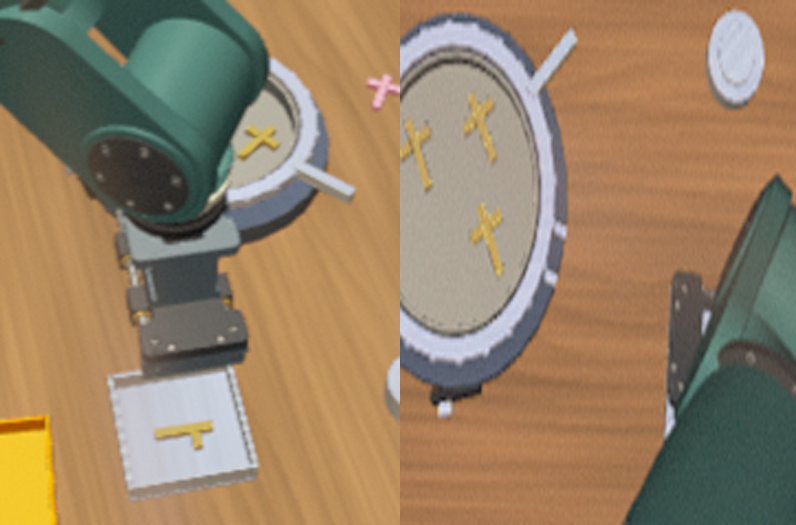

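The miscast cross lies flat in the grey tray at about (185,432) in the left half of the picture. The three sound crosses are still in the bowl and the handle hasn't moved. Next I'll refine the handle line and move to it.

```bash
python3 - <<'E'
from h import *
import math
ctr=np.array([.5638,.0116])
hsv=cv2.cvtColor(C["top"]["pixels"],cv2.COLOR_RGB2HSV)
m=np.zeros(hsv.shape[:2],np.uint8); m[140:172,318:345]=(hsv[140:172,318:345,1]<50)
pts=np.argwhere(m)[:,::-1]; W=np.array([ray("top",p,.074) for p in pts]); r=np.hypot(*(W-ctr).T); W=W[(r>.125)&(r<.185)]
l=cv2.fitLine(W.astype(np.float32),2,0,.01,.01).ravel()
print(len(W),"dir",math.degrees(math.atan2(l[1],l[0])),"centroid angle",np.degrees(np.arctan2(*(W.mean(0)-ctr)[::-1])),np.hypot(*(W-ctr).T).max())
for a in(-50,-51,-52,-53):
  print(a,ctr+.159*np.array([math.cos(math.radians(a)),math.sin(math.radians(a))]))
# predicted vs imaged rim centre check from side: outer collar
for n,A,B in(("top",(.54340,-.11057),(.50926,-.10078)),("side",(.54277,-.10941),(.50975,-.09936))):
  d=np.add(A,B)/2-ctr; print(n,np.degrees(np.arctan2(d[1],d[0])),np.hypot(*d))
E
```

```text
113 dir -43.158696187957375 centroid angle -50.32194658676689 0.17746148891072805
-50 [ 0.66600323 -0.11020107]
-51 [ 0.66386194 -0.11196621]
-52 [ 0.66169017 -0.11369371]
-53 [ 0.65948859 -0.11538305]
top -107.71896362439512 0.12311550075031169
side -107.93482456343841 0.12190886688424268
```

Request:
{"op": "send_rows", "data": {
  "steps": [
    [24,-0.7,0.69,0,0],
    [24,-0.7,0.69,0,0],
    [24,-0.7,0.69,0,0]
  ]
}}

```text
clock: 8.43
tool_pos: [0.5544, -0.203, 0.1616]
orientation: [3.141, -0.002, 3.065]
wrist_force: [-0.6, -1.0, -0.6]
finger_gap: 0.024
gripper_force: 0.0
```

Request:
{"op": "send_rows", "data": {
  "steps": [
    [40,-0.7,0.69,0,0.2527],
    [40,-0.7,0.69,0,0.2527],
    [40,-0.7,0.69,0,0.2527],
    [40,-0.7,0.69,0,0.2527],
    [40,-0.7,0.69,0,0.2527],
    [40,-0.7,0.69,0,0.2527]
  ]
}}

```text
clock: 9.18
tool_pos: [0.6652, -0.1104, 0.1619]
orientation: [-3.14, -0.002, 2.269]
wrist_force: [0.1, 0.7, 0.4]
finger_gap: 0.0397
gripper_force: 0.0
```

Request:
{"op": "send_rows", "data": {
  "steps": [
    [40,0,0,0.25,0],
    [40,0,0,0.5,0],
    [40,0,0,0.65,0],
    [40,0,0,0.745,0],
    [40,0,0,0.745,0]
  ]
}}

```text
clock: 9.8
tool_pos: [0.6658, -0.1103, 0.0514]
orientation: [-3.141, -0.001, 2.269]
wrist_force: [-0.6, -0.5, 0.4]
finger_gap: 0.0399
gripper_force: 0.0
```

Request:
{"op": "send_rows", "data": {
  "steps": [
    [0,0,0,0,0],
    [0,0,0,0,0],
    [0,0,0,0,0],
    [0,0,0,0,0],
    [0,0,0,0,0],
    [0,0,0,0,0]
  ],
  "squeeze": 10
}}

```text
clock: 10.55
tool_pos: [0.6665, -0.1103, 0.0526]
orientation: [3.141, 0.001, 2.269]
wrist_force: [-0.7, 0.5, 6.6]
finger_gap: 0.0123
gripper_force: 10.0
```

```bash
python3 - <<'E'
from go import *
import math
s=sensors.observe(); r=R.from_euler("xyz",s["orientation"]); c=np.array([.5638,.0116])
p=s["tool_pos"]; d=p[:2]-c; a0=math.atan2(d[1],d[0]); rr=np.hypot(*d)
print(p,math.degrees(a0),rr,np.degrees(s["orientation"]),s["finger_gap"],s["gripper_force"],s["wrist_force"])
da=math.radians(-107.85)-a0; print(math.degrees(da))
for k in range(1,11):
    a=a0+da*k/10
    q=np.r_[c+rr*np.array([math.cos(a),math.sin(a)]),p[2]]
    print(k,(r.inv().apply(q-p)/.15).round(3),round(-da*k/10/math.pi,4))
E
```

```text
[ 0.66652325 -0.11030157  0.05257288] -49.88004093397665 0.15941160794829004 [1.79965199e+02 2.92902153e-02 1.29984151e+02] 0.012302614574175433 10.005715638399124 [-0.73990804  0.50122188  6.6072521 ]
-57.96995906602335
1 [ 0.005 -0.107 -0.   ] 0.0322
2 [ 0.021 -0.214 -0.   ] 0.0644
3 [ 0.048 -0.318 -0.   ] 0.0966
4 [ 0.085 -0.419 -0.   ] 0.1288
5 [ 0.132 -0.515 -0.   ] 0.161
6 [ 0.188 -0.607 -0.   ] 0.1932
7 [ 0.254 -0.692 -0.001] 0.2254
8 [ 0.328 -0.77  -0.001] 0.2576
9 [ 0.409 -0.84  -0.001] 0.2898
10 [ 0.497 -0.902 -0.001] 0.3221
```

Request:
{"op": "send_rows", "data": {
  "steps": [
    [0,0.005,-0.107,0,0.0322],
    [0,0.021,-0.214,0,0.0644],
    [0,0.048,-0.318,0,0.0966],
    [0,0.085,-0.419,0,0.1288],
    [0,0.132,-0.515,0,0.161],
    [0,0.188,-0.607,0,0.1932],
    [0,0.254,-0.692,0,0.2254],
    [0,0.254,-0.692,0,0.2254]
  ]
}}

```text
clock: 11.55
tool_pos: [0.5613, -0.1469, 0.0522]
orientation: [-3.141, -0.001, 1.558]
wrist_force: [-0.3, 10.6, 3.8]
finger_gap: 0.0125
gripper_force: 10.0
```

```bash
python3 - <<'E'
from go import *
import math
s=sensors.observe(); r=R.from_euler("xyz",s["orientation"]); c=np.array([.5638,.0116])
p=s["tool_pos"]; d=p[:2]-c; a0=math.atan2(d[1],d[0]); rr=np.hypot(*d)
print(p,math.degrees(a0),rr,np.degrees(s["orientation"]),s["finger_gap"],s["gripper_force"],s["wrist_force"])
da=math.radians(-107.85)-a0; print(math.degrees(da))
for k in range(1,4):
    a=a0+da*k/3
    q=np.r_[c+rr*np.array([math.cos(a),math.sin(a)]),p[2]]
    print(k,(r.inv().apply(q-p)/.15).round(3),round(-da*k/3/math.pi,4))
E
```

```text
[ 0.56129784 -0.14685242  0.05221235] -90.90469678410017 0.15847217723303147 [-1.79973578e+02 -8.15314959e-02  8.92863114e+01] 0.012464787295883786 10.031289160251617 [-0.29664927 10.64644383  3.78975093]
-16.945303215899834
1 [ 0.005 -0.104  0.   ] 0.0314
2 [ 0.021 -0.207  0.   ] 0.0628
3 [ 0.047 -0.308  0.   ] 0.0941
```

Request:
{"op": "send_rows", "data": {
  "steps": [
    [0,0.005,-0.104,0,0.0314],
    [0,0.021,-0.207,0,0.0628],
    [0,0.047,-0.308,0,0.0941],
    [0,0.047,-0.308,0,0.0941],
    [0,0.047,-0.308,0,0.0941]
  ]
}}

```text
clock: 12.18
tool_pos: [0.5161, -0.1396, 0.0522]
orientation: [3.141, -0.001, 1.265]
wrist_force: [2.8, 9.3, 2.3]
finger_gap: 0.0122
gripper_force: 10.0
```

Request:
{"op": "send_rows", "data": {
  "steps": [
    [40,0,0,0,0],
    [40,0,0,0,0],
    [40,0,0,0,0],
    [40,0,0,0,0]
  ]
}}

```text
clock: 12.68
tool_pos: [0.5159, -0.1403, 0.0519]
orientation: [-3.142, 0.0, 1.265]
wrist_force: [-0.3, 0.1, 0.1]
finger_gap: 0.0397
gripper_force: 0.0
```

Request:
{"op": "send_rows", "data": {
  "steps": [
    [40,0,0,-0.3,0],
    [40,0,0,-0.6,0],
    [40,0,0,-0.95,0],
    [40,0,0,-0.95,0]
  ]
}}

```text
clock: 13.18
tool_pos: [0.5181, -0.141, 0.1983]
orientation: [3.135, 0.0, 1.265]
wrist_force: [1.5, -0.4, 0.8]
finger_gap: 0.0397
gripper_force: 0.0
```

Request:
{"op": "send_rows", "data": {
  "steps": [
    [40,0,-1,-0.5,0],
    [40,0,-1,-0.5,0],
    [40,0,-1,-0.5,0],
    [40,0,-1,-0.5,0]
  ]
}}

```text
clock: 13.68
tool_pos: [0.3717, -0.0948, 0.2699]
orientation: [3.139, 0.0, 1.265]
wrist_force: [0.2, -0.6, -0.0]
finger_gap: 0.0406
gripper_force: 0.0
```

```bash
python3 - <<'E'
from bench import camera,sensors
import cv2
a=camera("side")["pixels"]; b=camera("top")["pixels"]
o=cv2.hconcat([cv2.resize(a[120:330,230:390],None,fx=2.5,fy=2.5,interpolation=2),cv2.resize(b[140:280,240:346],None,fx=3.75,fy=3.75,interpolation=2)])
cv2.imwrite("pics/q1.png",o[...,::-1]); cv2.imwrite("pics/q_top.png",b[...,::-1]); cv2.imwrite("pics/q_side.png",a[...,::-1])
s=sensors.observe();print(s["clock"],s["tool_pos"],s["wrist_force"])
E
```

```text
13.775 [ 0.37312241 -0.09526721  0.26907546] [-0.19433549  0.07707747 -0.57782867]
```

View pics/q1.png

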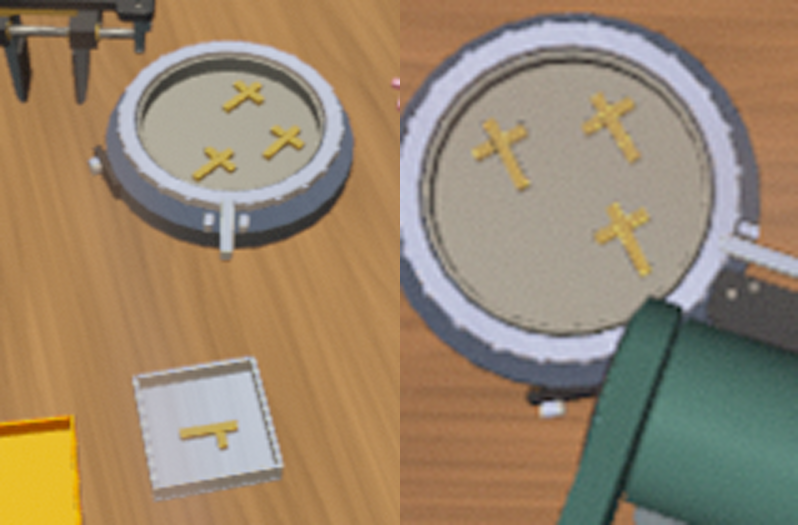

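The handle stands between the two ribs in the side view, with its tip near (227,235) in the left half and the ribs at x = 209 and 244. The miscast cross is in the tray and three crosses are in the bowl. I'll check the handle angle numerically.

```bash
python3 - <<'E'
from h import *
im=cv2.imread("pics/q_side.png"); hsv=cv2.cvtColor(im,cv2.COLOR_BGR2HSV)
for y in range(203,222): print(y,"".join("#" if v else "." for v in (hsv[y,305:340,1]<45)&(hsv[y,305:340,2]>130)))
for px in((320.8,213.2),(320.5,209)):
  d=ray("side",px,.074)-[.5638,.0116]; print(np.degrees(np.arctan2(d[1],d[0])),np.hypot(*d))
for a in(-105,-107.85,-111):
  a=np.radians(a); print(proj("side",[[.5638+q*np.cos(a),.0116+q*np.sin(a),.074] for q in(.13,.179)]))
E
```

```text
203 .........#..#######................
204 .............######................
205 .......####..######................
206 ......#####..######.#####..........
207 ......#####..######.#####..........
208 ......#####..######.#####..........
209 ......#####..######.#####..........
210 .......##....######.#####..........
211 .............######..##............
212 .............######................
213 .............######................
214 .............######................
215 .............#####.................
216 .............#####.................
217 .............#####.................
218 .............#####.................
219 .............#####.................
220 ..............####.................
221 ...............##..................
-107.2169553403534 0.1573713395896346
-107.57143970401434 0.14443272331733845
[[322.9887374  204.43580884]
 [323.58535615 220.37721067]]
[[320.35535649 204.39059325]
 [319.85830709 220.31285155]]
[[317.44943652 204.22239002]
 [315.74608829 220.06974744]]
```

```bash
python3 -c "
from bench import ctrl
print(ctrl.finish_job())"
```

```text
the job is handed in; nothing more can be done
None
```

The miscast cross is in the square metal scrap tray, the three sound ones are still in the bowl, the handle measures within about 1° of centred between the ribs, and the job was handed in at about 14 s without a verdict being returned.

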